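# Hold a brace through the slot of a loudspeaker carcass

### The arm

A 6-joint arm with a two-finger parallel gripper is mounted at the origin on the work surface. World frame = base frame: x ahead of the robot, y to its left, z up, the work surface at z = 0. Lengths are in m, angles in rad, forces in N, time in s.
With the tool pointing down it reaches from about 0.425 to 0.95 m from the base axis. Payload 3.5 kg.
Tool frame: the origin (TCP) lies at the very end of the fingers, on their centre line; the grasp point (between the pads) lies 19 mm behind it; y points along the fingers, z is the direction in which the jaws open and shut, and the axes are right-handed (so a half turn about y gives the same grasp; the last joint's range is limited). The gripper opens to 85 mm and grips with 20 to 120 N. Pads are 22 mm wide; open, the fingers measure 114 mm over their backs; the gripper's body (76 mm by 85 mm) begins 54 mm behind the grasp point. The pads swing forward as they close: fully open they stand 13 mm farther back than shut.
Start: joints at [0.979, 0.286, 1.577, -0, 1.279, -0.15], TCP at [0.289, 0.61, 0.231] pointing down, gripper open.
Joint ranges: [-2.77, 2.77], [-0.9, 2.22], [0.21, 2.48], [-1.53, 4.67], [0.24, 2.81], [-2.84, 2.84]. Speed limits (rad/s): [2.79, 2.79, 3.14, 3.14, 3.14, 3.14].

### API

Orientations are given as a unit quaternion [x, y, z, w].
In Python, from plant import ctrl, cams gives the robot as it stands.
- The arm moves only by the tool play_rows, never from a script. Its argument "steps" is a list of rows, each an object of numbers: "claw": the finger opening in cm, from 0 to 8.54; "tx", "ty", "tz": the shift along the tool's x, y, z in cm; "ax", "ay", "az": the turn, a rotation vector about the tool's x, y, z in degrees. A call has 1 to 12 rows; each row is the pose to reach, as a shift and turn from the pose commanded when the call began, along the tool's axes at that moment; what a row does not reach only later rows make up. A row lasts 1/12 s, in which the tool goes at most 41.7 mm and 7.16 degrees, less where a joint would pass 70% of its speed; a pose out of reach is approached as far as the arm can. A call with a gripper value outside its range is refused whole. The fingers move at their own pace and stop on an object; "grip_force" is the grip in N (left out, the last holds). Time passes only in rows, so rows that repeat a pose let the fingers close. It gives the time, the measured TCP pose, the force and the opening at its end, in the units of the state.
- ctrl.get_state(): the state, without advancing time (a new reading comes with each control period).
- cams.read_camera(name): name is "side" or "top" or "wrist"; returns (picture, depth): 384x512x3 uint8, blue, green, red; 384x512 float32, m along the optical axis (not along the pixel's ray), 0 where there is no reading.
- cams.camera_model(name): a dict with "intrinsics" (3x3 intrinsics, pixels), "rvec" (rotation vector, rad) and "tvec" (3), from world to camera coordinates, as OpenCV has them; the wrist camera has in their place "tool_from_camera" (4x4, takes a point from camera to tool coordinates, whose origin is the TCP and whose axes are the tool frame's). Camera axes: x right, y down, z forward; pixel columns grow to the right and rows downward; lengths in m; the calibration is good to about 2 mm. A picture is of the moment at which its call begins: read the wrist's pose just before it. camera_model takes no time and is no camera call.
- ctrl.sign_off(): hands the job in, once; it reports no verdict.
The state is a dict: "time": time; "qpos": joint angles; "dq": joint speeds; "joint_efforts": joint torques, N m; "eef_pos": TCP position; "tcp_rot": TCP orientation; "contact_force": force on the tool from outside, world axes, zero at the start; "wrist_torque": the same for the moment, N m; "opening": opening from 0.0 (shut) to 1.0 (fully open).
Only numpy, scipy, OpenCV 4.12 (cv2) and the standard library are available. Lean on these libraries where they do the work, as an engineer would, in place of code of your own. Each camera call takes 0.05 s, during which the arm holds its last target.

### The job

Pick the long flat plywood brace out of the blue parts tray, pass one end of it through the slot in the back panel of the open loudspeaker carcass, and hold it there, level, with its nose about 50 mm beyond the inner face of the panel, over the support block. The gripper alone should carry it: do not let it press on the carcass, never force it, and leave the other things where they are. Finish while still holding the brace in place: do not let go.

Things in the scene. Friction and masses are not known exactly. Their poses are not given: they have to be found in the camera images.
- brace: The part to handle: a loose flat plywood batten, 180 x 40 x 15 mm, lying flat in the tray, the only one there that is both 180 mm long and 40 mm wide. Origin at its centre; x along its length, y across its width, z up through the 15 mm thickness. About 90 g (varies). Both ends are alike: either may go into the slot. The sides beside its middle are free for fingers.
- brace_end_a (a point): Centre of the brace's end face at its +x end, 90 mm from its origin.
- brace_end_b (a point): Centre of the brace's end face at its -x end.
- tray: Fixed blue plastic tray, 300 (x) x 320 (y) x 45 mm high, open on top; walls and floor 5 mm thick. Origin at the centre of its underside, on the bench (the inner floor is 5 mm above the bench). Brace, short brace and square rod lie side by side in it, roughly along its x axis, in any order.
- carcass: Fixed loudspeaker carcass of brown wood, 200 (x) x 300 (y) x 150 mm high, on the bench, open on top, walls 15 mm thick. Origin at the centre of its underside. Its back panel (-x side, towards the robot) has the slot, midway along y; the baffle (+x side) has two round openings. Low aluminium stop blocks at its two far corners outside.
- block_top (a point): Middle of the top of the plywood support block, 30 (x) x 50 (y) mm, that stands inside the carcass behind the slot: 50 mm beyond the back panel's inner face, 72.5 mm above the bench, 10 mm below the underside of a brace centred in the slot.
- slot (a point): Centre of the slot, on the back panel's outer face, 90 mm above the bench; x points straight into the carcass, y along the slot, z up. Slot 42 (y) x 17 mm (z): 1 mm on every side of a centred flat brace. A black flared lip around it, 6 mm proud, widens to 52 x 27 mm. Panel inner face at x = 15 mm; nose wanted at x = 65 mm. Panel's upper edge 60 mm above the slot centre.
- short_brace: Bystander in the tray: plywood batten of the same section but only 110 mm long (110 x 40 x 15 mm), lying flat; origin at its centre.
- square_rod: Bystander in the tray: plywood rod 180 x 15 x 15 mm; origin at its centre.
- collar: Bystander in the tray, at its +x end: black plastic collar, 34 mm across, 25 mm high; origin at the centre of its underside.
- foot: Bystander in the tray, at its -x end: rubber foot, 32 mm across, 18 mm high; origin at the centre of its underside.
- woofer: Bystander on the bench: black loudspeaker driver, 104 mm across, 51 mm high; origin at the centre of its underside.
- port_tube: Bystander: black plastic tube standing on the bench, 52 mm across, 110 mm high; origin at the centre of its underside.
- screwdriver: Bystander: screwdriver about 200 mm long and 30 mm high lying on the bench; origin at the middle of its underside.
- glue: Bystander: white closed bottle standing on the bench, 56 mm across, 150 mm high; origin at the centre of its underside.
There are look-alikes about, which are no part of the job. Leave any orange look-alike of the brace alone.

How it is judged:
On the way, in this order (a step that is already met when the one before it is completed fails the run):
1. the brace is lifted clear of the tray, in the fingers (height (world z) of brace above 0.07 m and contact force between the fingers and brace above 2 N), for 0.1 s.
2. one end of the brace is in the slot, in the fingers (((x of brace_end_a in the frame of slot between 0.008 and 0.09 m and y of brace_end_a in the frame of slot between -0.012 and 0.012 m and z of brace_end_a in the frame of slot between -0.012 and 0.012 m) or (x of brace_end_b in the frame of slot between 0.008 and 0.09 m and y of brace_end_b in the frame of slot between -0.012 and 0.012 m and z of brace_end_b in the frame of slot between -0.012 and 0.012 m)) and contact force between the fingers and brace above 2 N), for 0.1 s.
At the end, for the whole second after the job is handed in: The brace is gripped (over 2 N from the fingers), at rest, level and in line with the slot within 0.1 rad, one end 38 to 62 mm beyond the panel's inner face (53 to 77 mm beyond the outer) and within 12 mm of the slot's centre line; it presses on the carcass with under 3 N (((x of brace_end_a in the frame of slot between 0.053 and 0.077 m and y of brace_end_a in the frame of slot between -0.012 and 0.012 m and z of brace_end_a in the frame of slot between -0.012 and 0.012 m) or (x of brace_end_b in the frame of slot between 0.053 and 0.077 m and y of brace_end_b in the frame of slot between -0.012 and 0.012 m and z of brace_end_b in the frame of slot between -0.012 and 0.012 m)) and angle between the x axis of brace and the x axis of slot, either way round below 0.1 rad and angle between brace's own z axis and vertical below 0.1 rad and contact force between the fingers and brace above 2 N and contact force between brace and carcass below 3 N and linear speed of brace below 0.02 m/s and angular speed of brace below 0.2 rad/s); the arm keeps its last pose, push and grip.
It fails at once if a bystander is moved more than 40 mm (distance of any of short_brace, square_rod, collar, foot, woofer, port_tube, screwdriver, glue from where it was at the start of the episode above 0.04 m).
It fails at once if the brace is forced against the carcass with more than 30 N (contact force between brace and carcass above 30 N).
It also fails if it takes over 48 s, if anything falls off the work surface, if the arm or the gripper's body presses on something with over 40 N, if the wrist force passes 120 N, or if a joint passes its speed limit or range.

## Working session

There is one attempt and no reset: what is moved stays moved. The work goes in short steps, Python scripts to look and compute and a tool call to move; the robot and the scene stay as the last step left them, time stands still between calls to the robot, and variables do not carry over. Pictures are saved under pics/ and viewed, and the job is handed in when it is done.

Besides the shell and the picture viewer there is one more tool, called after "Request:" as name([rows], argument=value, ...), one row to a line, values as JSON. play_rows: Moves the arm, as the interface text tells. Its arguments: {"type":"object","properties":{"steps":{"type":"array","items":{"type":"object","properties":{"claw":{"type":"number"},"tx":{"type":"number"},"ty":{"type":"number"},"tz":{"type":"number"},"ax":{"type":"number"},"ay":{"type":"number"},"az":{"type":"number"}}}},"grip_force":{"type":"number"}},"required":["steps"]}

```bash
ls; mkdir -p pics; cat > h.py <<'E'
import numpy as np, cv2
from scipy.spatial.transform import Rotation as R
from plant import ctrl, cams
def snap(n,save):
    s=ctrl.get_state(); im,d=cams.read_camera(n); cv2.imwrite('pics/%s.png'%save,im); np.savez('pics/%s.npz'%save,im=im,d=d,p=s['eef_pos'],q=s['tcp_rot']); return s,im,d
def cam(n,s=None):
    m=cams.camera_model(n); K=np.array(m['intrinsics'],float)
    if 'rvec' in m:
        Rc=cv2.Rodrigues(np.array(m['rvec'],float))[0]; t=np.array(m['tvec'],float).ravel()
        return K,Rc.T,-Rc.T@t   # world_R_cam, cam pos
    T=np.array(m['tool_from_camera']); Rt=R.from_quat(s['tcp_rot']).as_matrix()
    return K,Rt@T[:3,:3],Rt@T[:3,3]+np.array(s['eef_pos'])
def ray(C,uv,z):
    K,Rw,c=C; uv=np.atleast_2d(uv).astype(float)
    d=np.c_[(uv[:,0]-K[0,2])/K[0,0],(uv[:,1]-K[1,2])/K[1,1],np.ones(len(uv))]@Rw.T
    return c+d*((z-c[2])/d[:,2])[:,None]
def cloud(C,D):
    K,Rw,c=C; v,u=np.indices(D.shape)
    p=np.stack([(u-K[0,2])/K[0,0]*D,(v-K[1,2])/K[1,1]*D,D],-1)
    return p@Rw.T+c
def proj(C,P):
    K,Rw,c=C; p=(np.atleast_2d(P)-c)@Rw; return np.c_[K[0,0]*p[:,0]/p[:,2]+K[0,2],K[1,1]*p[:,1]/p[:,2]+K[1,2]]
E
python3 - <<'E'
from h import *
for n in('top','side','wrist'):
    s,im,d=snap(n,n+'0'); print(n,cam(n,s))
print(ctrl.get_state())
E
```

```text
pics
top (array([[374.66758023,   0.        , 252.16315826],
       [  0.        , 374.66758023, 196.38028025],
       [  0.        ,   0.        ,   1.        ]]), array([[ 0.0237815 , -0.99573337,  0.08915996],
       [-0.99933498, -0.02614356, -0.02541861],
       [ 0.02764112, -0.08849618, -0.99569292]]), array([0.43397933, 0.15688907, 1.30541647]))
side (array([[351.52989867,   0.        , 256.74477043],
       [  0.        , 351.52989867, 196.48940193],
       [  0.        ,   0.        ,   1.        ]]), array([[ 0.71544608, -0.49369926,  0.49436621],
       [-0.69865549, -0.5097731 ,  0.50200786],
       [ 0.00417369, -0.70455122, -0.70964086]]), array([ 0.02926571, -0.38719588,  0.82803036]))
wrist (array([[300.07082714,   0.        , 257.48979205],
       [  0.        , 300.07082714, 195.96616664],
       [  0.        ,   0.        ,   1.        ]]), array([[ 0.42684143,  0.87108227,  0.24294459],
       [ 0.90432563, -0.4107793 , -0.11599795],
       [-0.00124715,  0.26921375, -0.96307964]]), array([0.22634322, 0.63879826, 0.37344781]))
{'time': 0.15, 'qpos': array([ 9.78992767e-01,  2.86971964e-01,  1.57789423e+00, -1.00020527e-05,
        1.27861340e+00, -1.50003572e-01]), 'dq': array([-0.00165603, -0.00450976, -0.00368388, -0.00052787,  0.00033046,
        0.00105082]), 'joint_efforts': array([-3.45459648e-04, -4.06603754e+01, -2.93138856e+01, -2.17009656e-04,
        3.94652525e-03, -1.06123306e-05]), 'eef_pos': array([0.28828259, 0.60974874, 0.23022944]), 'tcp_rot': array([ 0.69054746, -0.15517022,  0.15469292, -0.68930147]), 'contact_force': array([ 0.41444804, -0.77353313,  0.39729582]), 'wrist_torque': array([-0.01517544,  0.00502584, -0.00907284]), 'opening': 0.9978967782678267}
```

View pics/top0.png

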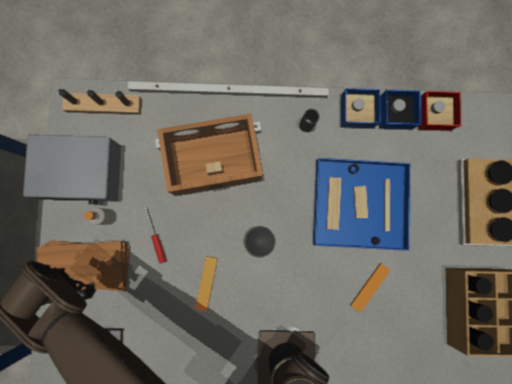

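View pics/side0.png

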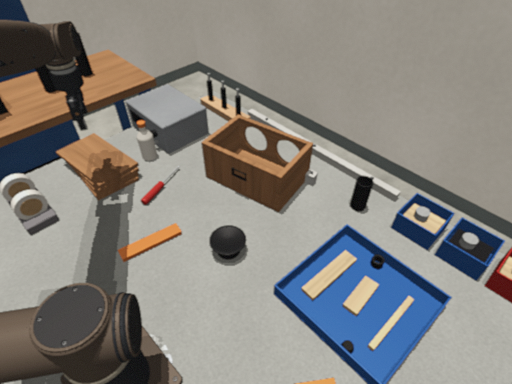

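View pics/wrist0.png

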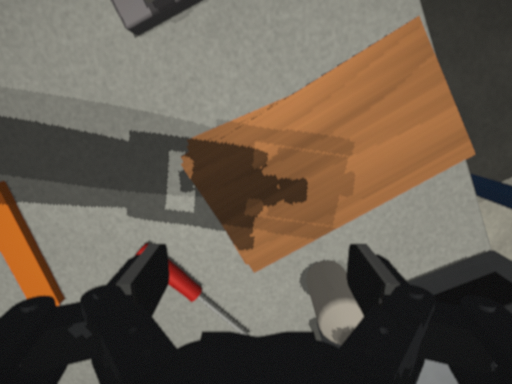

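The top view shows the tray around (362,204), with the brace as the leftmost batten at (334,203). The carcass is at (212,153), turned slightly, and the slot shows in the side view near (239,174). Next I'll measure these.

```bash
python3 - <<'E'
from h import *
for n,roi in(('top',(315,158,412,250)),('side',(275,228,450,384))):
    f=np.load('pics/%s0.npz'%n); im,d=f['im'],f['d']; C=cam(n)
    hsv=cv2.cvtColor(im,cv2.COLOR_BGR2HSV)
    m=cv2.inRange(hsv,(10,40,110),(35,180,255)); k=np.zeros_like(m); x0,y0,x1,y1=roi; k[y0:y1,x0:x1]=255; m&=k
    cs,_=cv2.findContours(m,cv2.RETR_EXTERNAL,cv2.CHAIN_APPROX_NONE)
    P=cloud(C,d)
    for c in cs:
        if cv2.contourArea(c)<60: continue
        w=ray(C,c[:,0],0.020)[:,:2].astype(np.float32)
        r=cv2.minAreaRect(w*1000); mk=cv2.drawContours(np.zeros_like(m),[c],-1,255,-1)
        mk=cv2.erode(mk,np.ones((3,3)))
        print(n,cv2.contourArea(c),r,'depth z',np.median(P[mk>0],axis=0))
# carcass panel: top view cloud
f=np.load('pics/top0.npz'); P=cloud(cam('top'),f['d'])
x0,y0,x1,y1=150,105,270,200
Q=P[y0:y1,x0:x1].reshape(-1,3); t=Q[(Q[:,2]>.135)&(Q[:,2]<.165)]
print('rim',len(t),cv2.minAreaRect((t[:,:2]*1000).astype(np.float32)))
im=f['im'][y0:y1,x0:x1]; cv2.imwrite('pics/topc.png',cv2.resize(im,None,fx=5,fy=5,interpolation=cv2.INTER_CUBIC))
f=np.load('pics/side0.npz');cv2.imwrite('pics/sidec.png',cv2.resize(f['im'][110:210,195:320],None,fx=6,fy=6,interpolation=cv2.INTER_CUBIC))
E
```

```text
top 313.5 ((539.7244873046875, -251.7624053955078), (105.46720886230469, 40.26039123535156), 3.6491873264312744) depth z [ 0.53908942 -0.25098004  0.02172409]
top 198.0 ((533.6712646484375, -344.9627990722656), (14.114323616027832, 177.50909423828125), 89.49197387695312) depth z [ 0.53281306 -0.34431789  0.02155159]
top 530.0 ((534.0524291992188, -157.73867797851562), (40.19408416748047, 176.06622314453125), 87.3065185546875) depth z [ 0.53303473 -0.15682004  0.02150246]
side 118.0 ((294.926513671875, -296.14288330078125), (11.890671730041504, 88.03056335449219), 45.752864837646484) depth z [ 0.30777356 -0.3102832   0.01474119]
side 403.0 ((530.2626953125, -342.6680908203125), (15.128437042236328, 181.46484375), 89.23368835449219) depth z [ 0.52027893 -0.34258199  0.01978184]
side 584.5 ((537.7813110351562, -250.2492218017578), (111.9003677368164, 40.14354705810547), 3.4170048236846924) depth z [ 0.53440427 -0.25058209  0.01979732]
side 859.0 ((530.951416015625, -156.94932556152344), (41.51466369628906, 180.6895294189453), 87.26255798339844) depth z [ 0.52469509 -0.15687691  0.01972695]
rim 1678 ((673.7951049804688, 263.5177917480469), (201.8555450439453, 300.335205078125), 11.55240249633789)
```

```bash
python3 - <<'E'
from h import *
# far-side bystander heights near paths
f=np.load('pics/side0.npz'); P=cloud(cam('side'),f['d'])
for uv in((361,193),(228,238),(239,174),(147,140)): print(uv,P[uv[1],uv[0]])
print(proj(cam('top'),[[.8,.3,.15],[.289,.61,.1]]))
E
```

```text
(361, 193) [ 0.78780851 -0.06748364  0.08019354]
(228, 238) [0.40262872 0.10619162 0.04367855]
(239, 174) [0.57892921 0.25229695 0.08205892]
(147, 140) [0.46000935 0.59890009 0.09313687]
[[199.35165414 111.89670936]
 [ 96.15752105 272.59905807]]
```

View pics/topc.png

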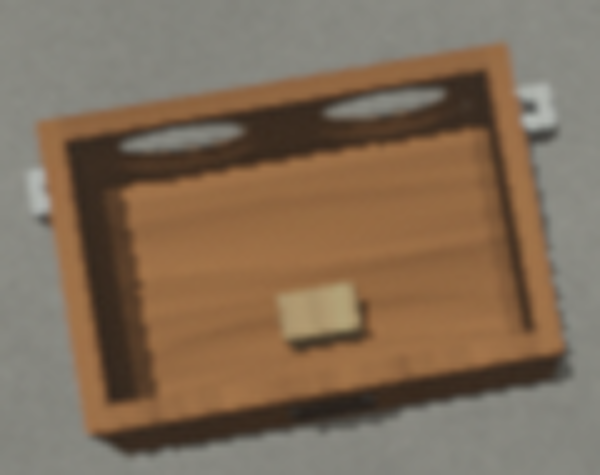

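View pics/sidec.png

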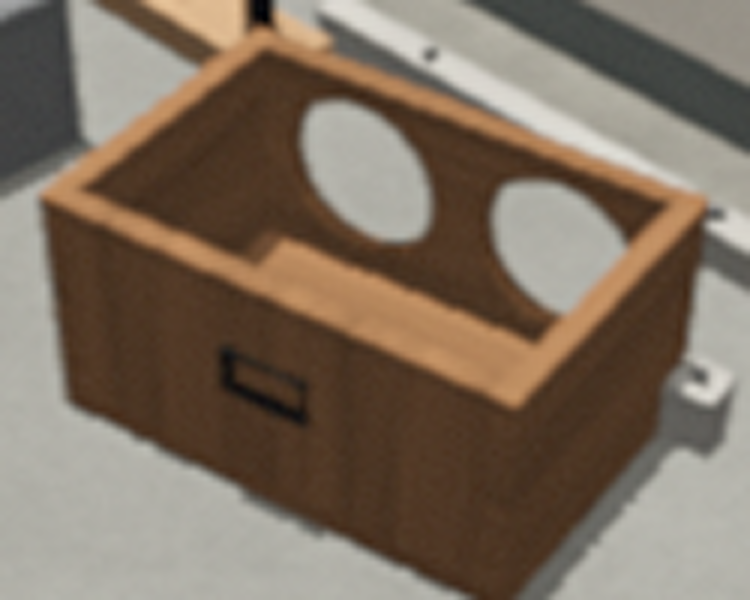

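Both cameras agree on the brace: centre about (0.5325, −0.157), yaw about −2.7°. The carcass yaw is about 11.5°. I'll refine the slot from its lip and work out the first move.

```bash
cat >> h.py <<'E'
def target(yaw,sgn=1):
    # tool y down, tool z horizontal = sgn*left of yaw ; x = y cross z
    y=np.array([0,0,-1.]); z=sgn*np.array([-np.sin(yaw),np.cos(yaw),0]); x=np.cross(y,z); return np.c_[x,y,z]
def move(P0,R0,P,Rt):
    return np.round(R0.T@(np.array(P)-P0)*100,2), np.round(R.from_matrix(R0.T@Rt).as_rotvec(degrees=True),2)
E
python3 - <<'E'
from h import *
s=ctrl.get_state(); R0=R.from_quat(s['tcp_rot']).as_matrix(); print('tool axes\n',R0.round(3))
print('Tcam\n',np.array(cams.camera_model('wrist')['tool_from_camera']).round(3))
for sg in(1,-1): print(sg,move(np.array(s['eef_pos']),R0,[.5075,-.156,.15],target(np.radians(-2.7),sg)))
# lip in side
f=np.load('pics/side0.npz'); im=f['im']; C=cam('side')
g=cv2.cvtColor(im,cv2.COLOR_BGR2GRAY); print(g[166:183,228:250])
u=lambda x,y:(195+x/6-.4,110+y/6-.4)
# plane of outer lip: point from rim estimate
a=np.radians(11.55); n=np.array([np.cos(a),np.sin(a),0]); p=np.array([.6738,.2635,0])-.106*n
K,Rw,c=C
for q in((221,347),(308,381),(306,425),(222,389)):
    U=u(*q); d=Rw@np.array([(U[0]-K[0,2])/K[0,0],(U[1]-K[1,2])/K[1,1],1]); X=c+d*((p-c)@n)/(d@n); print(U,X.round(4))
# panel face fit from side depth
P=cloud(C,f['d']); Q=P[120:210,200:285].reshape(-1,3)
l=np.c_[(Q-p)@n,(Q-p)@np.array([-n[1],n[0],0]),Q[:,2]]
k=(abs(l[:,0]-.006)<.012)&(abs(l[:,1])<.14)&(l[:,2]>.02)&(l[:,2]<.14)&((abs(l[:,1])>.04)|(abs(l[:,2]-.09)>.03))
A=np.c_[l[k,1],np.ones(k.sum())]; print('panel x-resid slope,offset',np.linalg.lstsq(A,l[k,0],rcond=None)[0],k.sum())
# block top in top view
f=np.load('pics/top0.npz'); C=cam('top'); hsv=cv2.cvtColor(f['im'],cv2.COLOR_BGR2HSV); m=np.zeros((384,512),np.uint8); roi=f['im'][155:180,198:228].astype(int)
mm=cv2.inRange(hsv,(15,40,150),(35,180,255)); m[155:180,198:228]=mm[155:180,198:228]
cs,_=cv2.findContours(m,cv2.RETR_EXTERNAL,cv2.CHAIN_APPROX_NONE); 
for c_ in cs:
    if len(c_)>8: print('block',cv2.contourArea(c_),cv2.minAreaRect((ray(C,c_[:,0],.0725)[:,:2]*1000).astype(np.float32)))
E
```

```text
tool axes
 [[ 0.904 -0.001  0.428]
 [-0.428 -0.002  0.904]
 [-0.    -1.    -0.002]]
Tcam
 [[-0.001  0.963  0.27  -0.068]
 [-0.001 -0.27   0.963 -0.143]
 [ 1.     0.001  0.001 -0.   ]
 [ 0.     0.     0.     1.   ]]
1 (array([ 52.56,   8.12, -59.83]), array([  0.1 , -22.61,  -0.04]))
-1 (array([ 52.56,   8.12, -59.83]), array([5.0000e-02, 1.5739e+02, 1.4000e-01]))
[[61 59 60 59 60 59 59 60 59 58 57 57 60 60 62 63 61 58 60 60 58 59]
 [60 60 61 54 48 48 52 59 60 59 58 56 57 61 63 61 62 61 61 64 60 61]
 [61 60 57 44 34 36 47 54 58 60 56 56 59 60 63 61 58 61 60 62 60 60]
 [59 62 57 42 19 23 33 41 48 55 54 56 59 62 63 63 60 61 61 60 63 60]
 [61 58 61 42 20 23 41 44 42 43 46 52 56 62 63 64 62 61 59 59 61 62]
 [60 63 60 46 28 23 45 55 52 47 44 41 49 54 58 60 61 61 61 66 60 58]
 [60 62 58 45 25 21 48 59 60 59 54 50 50 46 47 45 55 56 60 62 62 61]
 [58 63 61 45 23 21 40 53 57 60 59 58 59 54 51 43 43 44 55 62 62 62]
 [60 62 57 48 30 22 16 25 40 51 58 57 59 60 56 51 40 33 49 57 63 61]
 [59 61 59 55 47 38 28 20 19 25 36 46 50 60 58 60 51 41 51 63 63 59]
 [60 61 60 59 58 52 48 40 26 19 14 22 31 44 53 57 53 40 53 62 64 61]
 [59 59 60 59 55 55 54 57 48 41 25 21 17 18 35 45 46 36 54 63 62 63]
 [58 60 60 58 56 56 54 59 56 55 50 37 31 19 19 20 28 26 50 61 64 60]
 [57 62 60 59 54 53 55 54 55 58 59 53 47 42 31 24 17 26 42 62 64 63]
 [60 58 61 58 57 56 56 56 54 58 58 58 59 57 55 48 35 31 45 56 63 62]
 [60 58 61 59 57 54 56 56 55 56 57 53 57 58 61 59 55 51 55 59 61 62]
 [61 60 60 58 54 57 55 56 57 55 57 55 52 58 58 61 61 57 59 60 60 62]]
(231.43333333333334, 167.43333333333334) [0.5642 0.2703 0.1072]
(245.93333333333334, 173.1) [0.5754 0.2154 0.1114]
(245.6, 180.4333333333333) [0.575  0.2173 0.0798]
(231.6, 174.4333333333333) [0.564  0.2714 0.0773]
panel x-resid slope,offset [-0.00168978  0.0058858 ] 1690
block 131.0 ((641.6835327148438, 259.3709716796875), (32.76089859008789, 53.86428451538086), 9.910249710083008)
```

Lip, rim and panel-fit estimates agree to about 2 mm, with the slot outer-face centre near (0.576, 0.244) and yaw 11.5°. Moving over the tray now.

Request:
play_rows([
  {"tx":1,"tz":-1.2,"ty":0.1,"ay":-1,"claw":6},
  {"tx":3,"tz":-3.5,"ty":0.2,"ay":-2,"claw":6},
  {"tx":5.2,"tz":-6,"ty":0.4,"ay":-4,"claw":6},
  {"tx":7.8,"tz":-8.9,"ty":0.5,"ay":-5,"claw":6},
  {"tx":10.4,"tz":-11.8,"ty":0.6,"ay":-6,"claw":6},
  {"tx":13,"tz":-14.8,"ty":0.8,"ay":-7,"claw":6},
  {"tx":15.6,"tz":-17.8,"ty":1,"ay":-8,"claw":6},
  {"tx":18.2,"tz":-20.7,"ty":1.2,"ay":-9,"claw":6},
  {"tx":20.8,"tz":-23.7,"ty":1.3,"ay":-10,"claw":6},
  {"tx":23.4,"tz":-26.7,"ty":1.5,"ay":-11,"claw":6},
  {"tx":26,"tz":-29.6,"ty":1.6,"ay":-12,"claw":6},
  {"tx":28,"tz":-31.9,"ty":1.8,"ay":-13,"claw":6},
], grip_force=40)

```text
invalid input at $.steps[0]: expected keys claw, tx, ty, tz, ax, ay, az
```

```bash
python3 - <<'E'
from h import *
s=ctrl.get_state(); R0=R.from_quat(s['tcp_rot']).as_matrix(); print(s['time'],s['eef_pos'],s['opening'],s['contact_force'])
print(move(np.array(s['eef_pos']),R0,[.5075,-.156,.19],target(np.radians(-2.7))))
E
```

```text
0.15 [0.28828259 0.60974874 0.23022944] 0.9978967782678267 [ 0.41444804 -0.77353313  0.39729582]
(array([ 52.56,   4.12, -59.84]), array([  0.1 , -22.61,  -0.04]))
```

Request:
play_rows([
  {"tx":1,"ty":0.1,"tz":-1.2,"ax":0,"ay":-1,"az":0,"claw":6},
  {"tx":3,"ty":0.2,"tz":-3.5,"ax":0,"ay":-2,"az":0,"claw":6},
  {"tx":5.2,"ty":0.4,"tz":-6,"ax":0,"ay":-4,"az":0,"claw":6},
  {"tx":7.8,"ty":0.5,"tz":-8.9,"ax":0,"ay":-5,"az":0,"claw":6},
  {"tx":10.4,"ty":0.6,"tz":-11.8,"ax":0,"ay":-6,"az":0,"claw":6},
  {"tx":13,"ty":0.8,"tz":-14.8,"ax":0,"ay":-7,"az":0,"claw":6},
  {"tx":15.6,"ty":1,"tz":-17.8,"ax":0,"ay":-8,"az":0,"claw":6},
  {"tx":18.2,"ty":1.2,"tz":-20.7,"ax":0,"ay":-9,"az":0,"claw":6},
  {"tx":20.8,"ty":1.3,"tz":-23.7,"ax":0,"ay":-10,"az":0,"claw":6},
  {"tx":23.4,"ty":1.5,"tz":-26.7,"ax":0,"ay":-11,"az":0,"claw":6},
  {"tx":26,"ty":1.6,"tz":-29.6,"ax":0,"ay":-12,"az":0,"claw":6},
  {"tx":28,"ty":1.8,"tz":-31.9,"ax":0,"ay":-13,"az":0,"claw":6},
], grip_force=40)

```text
time: 1.15
eef_pos: [0.4055, 0.1997, 0.2133]
tcp_rot: [0.703, -0.076, 0.076, -0.703]
contact_force: [0.9, -0.1, 0.3]
opening: 0.704
```

```bash
python3 - <<'E'
from h import *
s=ctrl.get_state(); R0=R.from_quat(s['tcp_rot']).as_matrix(); print(s['time'],s['eef_pos'],s['opening'],s['contact_force'])
print(move(np.array(s['eef_pos']),R0,[.5075,-.156,.19],target(np.radians(-2.7))))
E
```

```text
1.15 [0.40548211 0.19973826 0.21328544] 0.7043918907459388 [ 0.92022466 -0.14749559  0.34159026]
(array([ 17.55,   2.35, -32.58]), array([ 0.02, -9.61,  0.03]))
```

Request:
play_rows([
  {"tx":1.5,"ty":0.2,"tz":-2.8,"ax":0,"ay":-1,"az":0,"claw":6},
  {"tx":3.2,"ty":0.4,"tz":-6,"ax":0,"ay":-2,"az":0,"claw":6},
  {"tx":5,"ty":0.6,"tz":-9.4,"ax":0,"ay":-3,"az":0,"claw":6},
  {"tx":6.9,"ty":0.9,"tz":-12.8,"ax":0,"ay":-4,"az":0,"claw":6},
  {"tx":8.7,"ty":1.2,"tz":-16.2,"ax":0,"ay":-5,"az":0,"claw":6},
  {"tx":10.5,"ty":1.5,"tz":-19.6,"ax":0,"ay":-6,"az":0,"claw":6},
  {"tx":12.3,"ty":1.8,"tz":-23,"ax":0,"ay":-7,"az":0,"claw":6},
  {"tx":14.1,"ty":2,"tz":-26.4,"ax":0,"ay":-8,"az":0,"claw":6},
  {"tx":15.7,"ty":2.2,"tz":-29.3,"ax":0,"ay":-9,"az":0,"claw":6},
  {"tx":17,"ty":2.3,"tz":-31.6,"ax":0,"ay":-9.6,"az":0,"claw":6},
  {"tx":17.5,"ty":2.3,"tz":-32.6,"ax":0,"ay":-9.6,"az":0,"claw":6},
  {"tx":17.5,"ty":2.3,"tz":-32.6,"ax":0,"ay":-9.6,"az":0,"claw":6},
])

```text
time: 2.15
eef_pos: [0.5069, -0.1557, 0.19]
tcp_rot: [-0.707, 0.018, -0.018, 0.707]
contact_force: [0.3, -0.3, -0.1]
opening: 0.704
```

```bash
python3 - <<'E'
from h import *
s,im,d=snap('wrist','wrist1'); R0=R.from_quat(s['tcp_rot']).as_matrix(); print(s['time'],s['eef_pos'],s['opening'],s['contact_force'])
C=cam('wrist',s); hsv=cv2.cvtColor(im,cv2.COLOR_BGR2HSV); m=cv2.inRange(hsv,(10,40,110),(35,180,255))
cs,_=cv2.findContours(m,cv2.RETR_EXTERNAL,cv2.CHAIN_APPROX_NONE); P=cloud(C,d)
for c in cs:
    if cv2.contourArea(c)>300:
        mk=cv2.erode(cv2.drawContours(np.zeros_like(m),[c],-1,255,-1),np.ones((5,5)))
        print(cv2.boundingRect(c),cv2.minAreaRect((ray(C,c[:,0],.02)[:,:2]*1000).astype(np.float32)),np.median(P[mk>0],axis=0))
E
```

```text
2.15 [ 0.50687943 -0.15569106  0.19001485] 0.7043800652361449 [ 0.32493518 -0.29024368 -0.11225591]
(242, 186, 36, 89) ((567.9104614257812, -157.1031036376953), (39.324859619140625, 105.91567993164062), 87.35934448242188) [ 0.5825278  -0.15599224  0.02063552]
(147, 161, 51, 89) ((532.7993774414062, -249.0757598876953), (99.27120208740234, 40.575653076171875), 3.6219849586486816) [ 0.5271852  -0.25031863  0.02058473]
(66, 125, 44, 158) ((531.9448852539062, -341.1961364746094), (16.370363235473633, 180.33987426757812), 89.24828338623047) [ 0.52128603 -0.34103682  0.0204458 ]
(240, 117, 39, 64) ((475.80859375, -153.0199737548828), (38.6215705871582, 65.69613647460938), 86.24520111083984) [ 0.465738   -0.15646594  0.02069659]
```

View pics/wrist1.png

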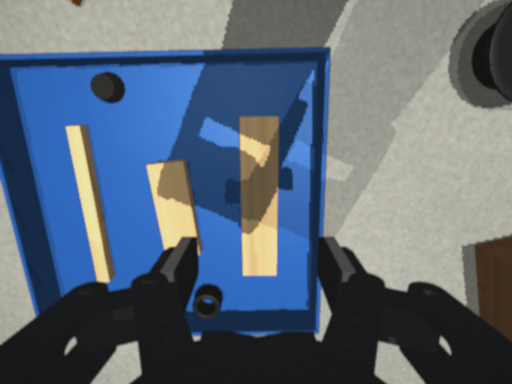

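The wrist view shows the brace between columns 240–278 and rows 117–275. That matches centre (0.532, −0.157), and the gripper is already over the grasp point. A quick check of the tray wall clearance, then descend.

```bash
python3 - <<'E'
from h import *
f=np.load('pics/wrist1.npz'); s=dict(eef_pos=f['p'],tcp_rot=f['q']); C=cam('wrist',s)
print(ray(C,[[320,215],[328,60]],.045), cloud(C,f['d'])[215,310:332].round(3)[:, 1:])
E
```

```text
[[ 0.54223247 -0.09387826  0.045     ]
 [ 0.3971699  -0.08770424  0.045     ]] [[-0.097  0.005]
 [-0.096  0.005]
 [-0.095  0.006]
 [-0.095  0.014]
 [-0.095  0.019]
 [-0.095  0.024]
 [-0.095  0.03 ]
 [-0.095  0.035]
 [-0.095  0.04 ]
 [-0.095  0.044]
 [-0.094  0.044]
 [-0.093  0.046]
 [-0.092  0.046]
 [-0.091  0.045]
 [-0.08   0.   ]
 [-0.079  0.001]
 [-0.078  0.   ]
 [-0.077  0.001]
 [-0.076  0.002]
 [-0.074 -0.   ]
 [-0.073  0.   ]
 [-0.072 -0.   ]]
```

Inner wall is at y ≈ −0.095 and the finger backs at about −0.111, so there is 16 mm of clearance. Descending.

Request:
play_rows([
  {"tx":0,"ty":2,"tz":0,"ax":0,"ay":0,"az":0,"claw":6},
  {"tx":0,"ty":5,"tz":0,"ax":0,"ay":0,"az":0,"claw":6},
  {"tx":0,"ty":8,"tz":0,"ax":0,"ay":0,"az":0,"claw":6},
  {"tx":0,"ty":11,"tz":0,"ax":0,"ay":0,"az":0,"claw":6},
  {"tx":0,"ty":13.5,"tz":0,"ax":0,"ay":0,"az":0,"claw":6},
  {"tx":0,"ty":15.5,"tz":0,"ax":0,"ay":0,"az":0,"claw":6},
  {"tx":0,"ty":16.8,"tz":0,"ax":0,"ay":0,"az":0,"claw":6},
  {"tx":0,"ty":17.6,"tz":0,"ax":0,"ay":0,"az":0,"claw":6},
  {"tx":0,"ty":18.0,"tz":0,"ax":0,"ay":0,"az":0,"claw":6},
  {"tx":0,"ty":18.2,"tz":0,"ax":0,"ay":0,"az":0,"claw":6},
  {"tx":0,"ty":18.3,"tz":0,"ax":0,"ay":0,"az":0,"claw":6},
  {"tx":0,"ty":18.3,"tz":0,"ax":0,"ay":0,"az":0,"claw":6},
])

```text
time: 3.2
eef_pos: [0.5074, -0.1537, 0.0082]
tcp_rot: [0.707, -0.016, 0.017, -0.707]
contact_force: [-0.6, 0.7, 0.2]
opening: 0.702
```

```bash
python3 - <<'E'
from h import *
s,im,d=snap('wrist','wrist2'); print(s['time'],s['eef_pos'],s['opening'],s['contact_force'])
E
```

```text
3.2 [ 0.50741949 -0.1537411   0.00823642] 0.7021878571878827 [-0.64051121  0.68202173  0.22532196]
```

View pics/wrist2.png

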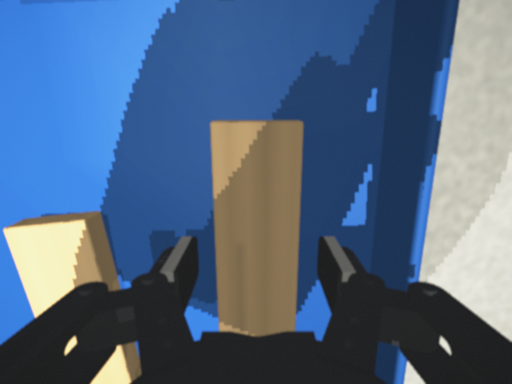

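The fingers straddle the brace (columns 212–302, fingers at 190 and 325). Going 2 mm lower and closing.

Request:
play_rows([
  {"tx":0,"ty":0.1,"tz":0,"ax":0,"ay":0,"az":0,"claw":6},
  {"tx":0,"ty":0.2,"tz":0,"ax":0,"ay":0,"az":0,"claw":6},
  {"tx":0,"ty":0.2,"tz":0,"ax":0,"ay":0,"az":0,"claw":5},
  {"tx":0,"ty":0.2,"tz":0,"ax":0,"ay":0,"az":0,"claw":4.4},
  {"tx":0,"ty":0.2,"tz":0,"ax":0,"ay":0,"az":0,"claw":4},
  {"tx":0,"ty":0.2,"tz":0,"ax":0,"ay":0,"az":0,"claw":3.5},
  {"tx":0,"ty":0.2,"tz":0,"ax":0,"ay":0,"az":0,"claw":3},
  {"tx":0,"ty":0.2,"tz":0,"ax":0,"ay":0,"az":0,"claw":3},
  {"tx":0,"ty":0.2,"tz":0,"ax":0,"ay":0,"az":0,"claw":3},
  {"tx":0,"ty":0.2,"tz":0,"ax":0,"ay":0,"az":0,"claw":3},
], grip_force=60)

```text
time: 4.08
eef_pos: [0.507, -0.154, 0.0058]
tcp_rot: [0.707, -0.017, 0.017, -0.707]
contact_force: [-0.7, -0.8, 6.2]
opening: 0.451
```

```bash
python3 - <<'E'
from h import *
s=ctrl.get_state(); print(s['time'],s['eef_pos'],s['opening'],s['opening']*8.54,s['contact_force'],s['wrist_torque'])
E
```

```text
4.0833 [ 0.50701911 -0.15398601  0.00579557] 0.45136061212622414 3.8546196275579536 [-0.73095178 -0.76197444  6.15043204] [-0.06702366  0.27398936  0.00435057]
```

Gripped: opening is about 39 mm. Lifting.

Request:
play_rows([
  {"tx":0,"ty":-0.3,"tz":0,"ax":0,"ay":0,"az":0,"claw":3},
  {"tx":0,"ty":-1,"tz":0,"ax":0,"ay":0,"az":0,"claw":3},
  {"tx":0,"ty":-2.2,"tz":0,"ax":0,"ay":0,"az":0,"claw":3},
  {"tx":0,"ty":-3.6,"tz":0,"ax":0,"ay":0,"az":0,"claw":3},
  {"tx":0,"ty":-5.2,"tz":0,"ax":0,"ay":0,"az":0,"claw":3},
  {"tx":0,"ty":-7,"tz":0,"ax":0,"ay":0,"az":0,"claw":3},
  {"tx":0,"ty":-9,"tz":0,"ax":0,"ay":0,"az":0,"claw":3},
  {"tx":0,"ty":-11,"tz":0,"ax":0,"ay":0,"az":0,"claw":3},
  {"tx":0,"ty":-12.8,"tz":0,"ax":0,"ay":0,"az":0,"claw":3},
  {"tx":0,"ty":-14.2,"tz":0,"ax":0,"ay":0,"az":0,"claw":3},
  {"tx":0,"ty":-15,"tz":0,"ax":0,"ay":0,"az":0,"claw":3},
  {"tx":0,"ty":-15,"tz":0,"ax":0,"ay":0,"az":0,"claw":3},
])

```text
time: 5.08
eef_pos: [0.508, -0.1542, 0.1581]
tcp_rot: [0.708, -0.015, 0.018, -0.706]
contact_force: [1.0, 0.6, -1.2]
opening: 0.447
```

```bash
python3 - <<'E'
from h import *
s,im,d=snap('wrist','wrist3');snap('side','side3');snap('top','top3'); print(s['time'],s['eef_pos'],s['opening'],s['contact_force'])
R0=R.from_quat(s['tcp_rot']).as_matrix(); a=np.radians(11.5); n=np.array([np.cos(a),np.sin(a),0])
slot=np.array([.5755,.2440,.0]); 
print(move(np.array(s['eef_pos']),R0,slot-.16*n+[0,0,.15],target(a)), slot-.16*n)
E
```

```text
5.0833 [ 0.50795405 -0.15420835  0.15812064] 0.4472742180982968 [ 1.04659195  0.56245607 -1.24831904]
(array([-10.65,   0.69,  36.17]), array([  0.15, -14.21,   0.24])) [0.41871205 0.21210113 0.        ]
```

View pics/wrist3.png

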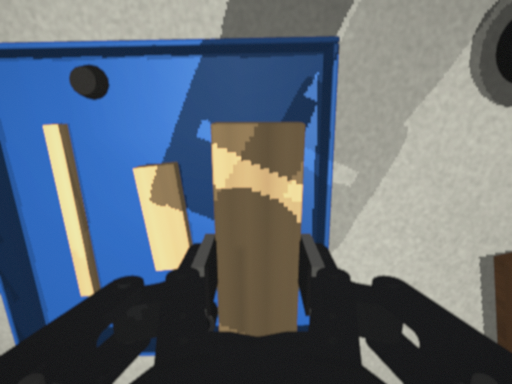

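View pics/side3.png

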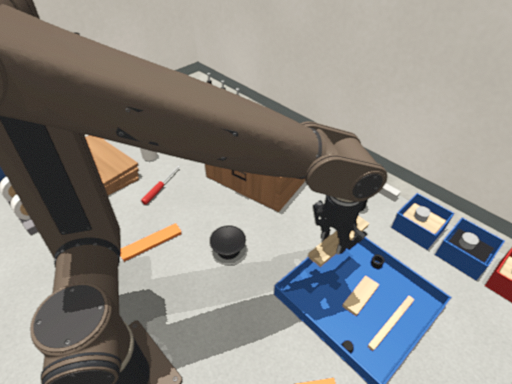

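The brace is held square. Its rear end shows at columns 212–304, row 122, and the bystanders are undisturbed. Moving to the staging pose 160 mm in front of the slot.

Request:
play_rows([
  {"tx":-0.3,"ty":0,"tz":1,"ax":0,"ay":-0.4,"az":0,"claw":3},
  {"tx":-0.9,"ty":0,"tz":3,"ax":0,"ay":-1.2,"az":0,"claw":3},
  {"tx":-1.7,"ty":0,"tz":5.6,"ax":0,"ay":-2.2,"az":0,"claw":3},
  {"tx":-2.5,"ty":0,"tz":8.5,"ax":0,"ay":-3.4,"az":0,"claw":3},
  {"tx":-3.4,"ty":0,"tz":11.5,"ax":0,"ay":-4.5,"az":0,"claw":3},
  {"tx":-4.3,"ty":0,"tz":14.5,"ax":0,"ay":-5.7,"az":0,"claw":3},
  {"tx":-5.2,"ty":0,"tz":17.5,"ax":0,"ay":-6.9,"az":0,"claw":3},
  {"tx":-6,"ty":0,"tz":20.5,"ax":0,"ay":-8,"az":0,"claw":3},
  {"tx":-6.9,"ty":0,"tz":23.5,"ax":0,"ay":-9.2,"az":0,"claw":3},
  {"tx":-7.8,"ty":0,"tz":26.5,"ax":0,"ay":-10.4,"az":0,"claw":3},
  {"tx":-8.6,"ty":0,"tz":29,"ax":0,"ay":-11.4,"az":0,"claw":3},
  {"tx":-9.2,"ty":0,"tz":31.2,"ax":0,"ay":-12.2,"az":0,"claw":3},
])

```text
time: 6.23
eef_pos: [0.4274, 0.1643, 0.1541]
tcp_rot: [-0.704, -0.058, 0.06, 0.705]
contact_force: [0.2, -0.3, -1.2]
opening: 0.454
```

```bash
python3 - <<'E'
from h import *
s=ctrl.get_state(); print(s['time'],s['eef_pos'],s['opening'],s['contact_force'])
R0=R.from_quat(s['tcp_rot']).as_matrix(); a=np.radians(11.5); n=np.array([np.cos(a),np.sin(a),0])
print(move(np.array(s['eef_pos']),R0,np.array([.5755,.2440,.0])-.16*n+[0,0,.15],target(a)))
E
```

```text
6.2333 [0.42744409 0.16428531 0.1540624 ] 0.45421290509967294 [ 0.21299582 -0.27856162 -1.19709416]
(array([-0.06,  0.41,  4.86]), array([-0.04, -1.89, -0.15]))
```

Request:
play_rows([
  {"tx":0,"ty":0,"tz":2,"ax":0,"ay":-0.8,"az":0,"claw":3},
  {"tx":0,"ty":0.2,"tz":3.6,"ax":0,"ay":-1.5,"az":0,"claw":3},
  {"tx":-0.1,"ty":0.8,"tz":4.5,"ax":0,"ay":-1.9,"az":-0.1,"claw":3},
  {"tx":-0.1,"ty":1.8,"tz":4.9,"ax":0,"ay":-1.9,"az":-0.1,"claw":3},
  {"tx":-0.1,"ty":3,"tz":4.9,"ax":0,"ay":-1.9,"az":-0.1,"claw":3},
  {"tx":-0.1,"ty":4.4,"tz":4.9,"ax":0,"ay":-1.9,"az":-0.1,"claw":3},
  {"tx":-0.1,"ty":5.6,"tz":4.9,"ax":0,"ay":-1.9,"az":-0.1,"claw":3},
  {"tx":-0.1,"ty":6.5,"tz":4.9,"ax":0,"ay":-1.9,"az":-0.1,"claw":3},
  {"tx":-0.1,"ty":7,"tz":4.9,"ax":0,"ay":-1.9,"az":-0.1,"claw":3},
  {"tx":-0.1,"ty":7.1,"tz":4.9,"ax":0,"ay":-1.9,"az":-0.1,"claw":3},
  {"tx":-0.1,"ty":7.1,"tz":4.9,"ax":0,"ay":-1.9,"az":-0.1,"claw":3},
])

```text
time: 7.15
eef_pos: [0.4204, 0.2101, 0.0838]
tcp_rot: [0.704, 0.07, -0.07, -0.704]
contact_force: [1.3, -0.3, -0.8]
opening: 0.448
```

```bash
python3 - <<'E'
from h import *
s,im,d=snap('wrist','wrist4');snap('side','side4');snap('top','top4'); print(s['time'],s['eef_pos'],s['opening'],s['contact_force'])
print(R.from_quat(s['tcp_rot']).as_matrix().round(4))
for n in('side','top'):
    im=np.load('pics/%s4.npz'%n)['im']; r=im[110:230,180:320] if n=='side' else im[100:260,140:290]
    cv2.imwrite('pics/%s4c.png'%n,cv2.resize(r,None,fx=5 if n=='side' else 3.7,fy=5 if n=='side' else 3.7,interpolation=cv2.INTER_CUBIC))
E
```

```text
7.15 [0.4203879  0.21013786 0.0838355 ] 0.44844515932101975 [ 1.30541394 -0.32610598 -0.79617747]
[[ 9.804e-01  7.000e-04 -1.969e-01]
 [ 1.969e-01  0.000e+00  9.804e-01]
 [ 7.000e-04 -1.000e+00 -1.000e-04]]
```

View pics/wrist4.png

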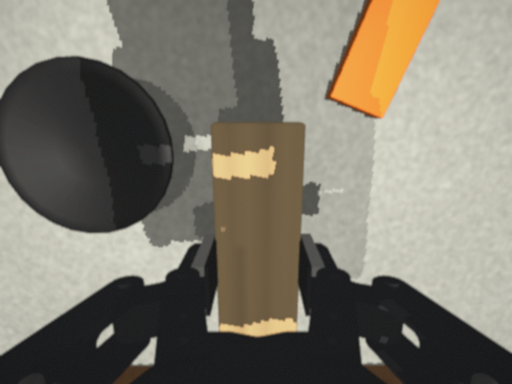

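View pics/side4c.png

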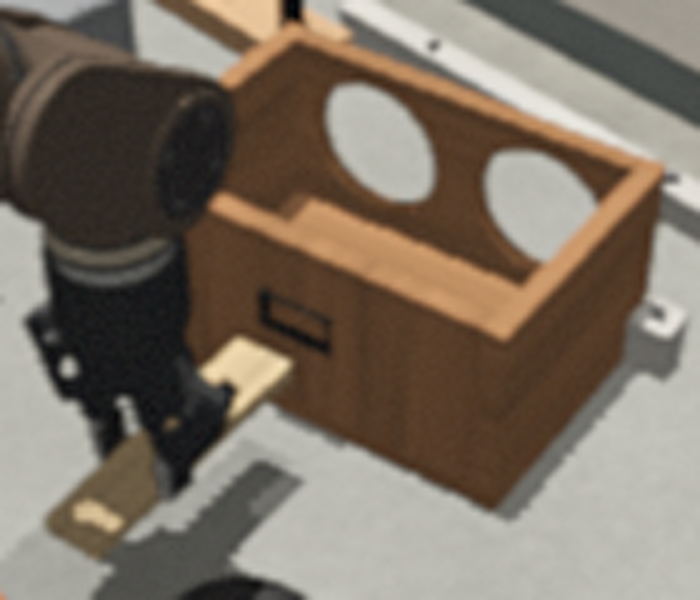

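View pics/top4c.png

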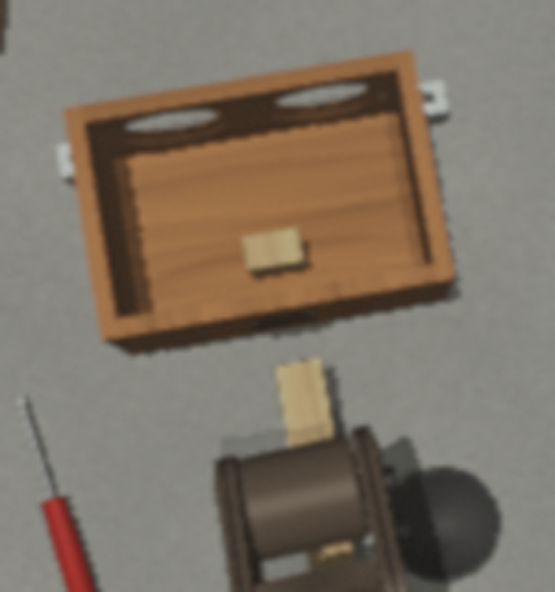

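The nose shows in both views: side crop around (265,350), top crop around (300,365). I'll measure its lateral offset and yaw against the carcass and block within the same image, so the calibration bias cancels.

```bash
cat > rel.py <<'E'
from h import *
import sys
t=sys.argv[1]; f=np.load('pics/top%s.npz'%t); im=f['im']; C=cam('top'); hsv=cv2.cvtColor(im,cv2.COLOR_BGR2HSV)
a0=np.radians(11.5)
def loc(P,a): # along, lateral relative to origin
    n=np.array([np.cos(a),np.sin(a)]); l=np.array([-n[1],n[0]]); return np.c_[P@n,P@l]
up=8; big=cv2.resize(im,None,fx=up,fy=up,interpolation=cv2.INTER_CUBIC); H=cv2.cvtColor(big,cv2.COLOR_BGR2HSV)
m=cv2.inRange(H,(14,60,125),(35,150,255))
def region(x0,y0,x1,y1):
    k=np.zeros_like(m); k[y0*up:y1*up,x0*up:x1*up]=m[y0*up:y1*up,x0*up:x1*up]
    cs,_=cv2.findContours(k,cv2.RETR_EXTERNAL,cv2.CHAIN_APPROX_NONE); return max(cs,key=cv2.contourArea)[:,0]/up+(0.5/up-.5)
b=region(203,158,226,176); B=ray(C,b,.0725)[:,:2]; r=cv2.minAreaRect((B*1000).astype(np.float32)); print('block',r)
bc=np.array(r[0])/1000
n=region(208,192,236,220); N=ray(C,n,.0975)[:,:2]; L=loc(N,a0)
top=L[:,0].max(); print('nose tip along',top)
# side edges fit between 6 and 30mm from the tip
k=(L[:,0]<top-.006)&(L[:,0]>top-.028); E=L[k]; mid=np.median(E[:,1]); 
fits=[np.polyfit(e[:,0],e[:,1],1) for e in(E[E[:,1]>mid],E[E[:,1]<mid])]
x=top-.015; v=[np.polyval(p,x) for p in fits]; print('width',v[0]-v[1],'centre lat',np.mean(v),'yaw rel deg',[np.degrees(p[0]) for p in fits])
print('block lat',loc(bc[None],a0))
# rim
P=cloud(C,f['d'])[105:200,150:270].reshape(-1,3); q=P[(P[:,2]>.135)&(P[:,2]<.165)]
r=cv2.minAreaRect((q[:,:2]*1000).astype(np.float32)); print('rim',r,loc(np.array(r[0])[None]/1000,a0))
E
python3 rel.py 0 2>/dev/null | head -1; python3 rel.py 4
python3 - <<'E'
from h import *
f=np.load('pics/top4.npz'); im=f['im']; C=cam('top')
# rim edges by colour: wood mask
H=cv2.cvtColor(im,cv2.COLOR_BGR2HSV); print(H[158:176:3,205:225:3].tolist()[3], H[200,216:232].tolist(), H[115:165:6,170].tolist())
E
```

```text
block ((640.6302490234375, 254.50421142578125), (60.03825378417969, 75.95549011230469), 1.670903205871582)
block ((640.6302490234375, 254.50421142578125), (60.03825378417969, 75.95549011230469), 1.670903205871582)
nose tip along 0.571445975621374
width 0.03938851956491041 centre lat 0.1177732969398618 yaw rel deg [np.float64(-2.1297576596674332), np.float64(2.1739836901317955)]
block lat [[0.67850939 0.12167383]]
rim ((673.5191650390625, 263.2978820800781), (201.62469482421875, 300.3315734863281), 11.612502098083496) [[0.71249122 0.12373397]]
[[16, 124, 152], [19, 90, 176], [19, 91, 176], [19, 90, 175], [21, 83, 179], [20, 92, 167], [14, 144, 117]] [[22, 81, 180], [21, 85, 180], [21, 85, 179], [20, 88, 179], [19, 88, 179], [19, 90, 176], [19, 91, 171], [19, 91, 171], [19, 90, 176], [21, 87, 176], [21, 83, 160], [20, 67, 118], [21, 29, 89], [30, 18, 85], [26, 16, 109], [30, 15, 132]] [[30, 13, 138], [30, 13, 134], [13, 103, 139], [13, 105, 56], [14, 112, 59], [13, 124, 66], [13, 112, 59], [13, 108, 59], [13, 114, 56]]
```

```bash
sed -i 's/(14,60,125),(35,150,255)/(17,50,125),(35,108,255)/' rel.py; python3 rel.py 4
cat > lip.py <<'E'
from h import *
import sys
# side view: slot lip vs nose
f=np.load('pics/side0.npz'); 
print('tcp lateral/along:')
s=ctrl.get_state(); a=np.radians(11.5); p=np.array(s['eef_pos']); print(p[0]*np.cos(a)+p[1]*np.sin(a), -p[0]*np.sin(a)+p[1]*np.cos(a), p[2])
R0=R.from_quat(s['tcp_rot']).as_matrix(); print('tool x yaw',np.degrees(np.arctan2(R0[1,0],R0[0,0])),'pitch z',R0[2,0],'roll',R0[2,2])
E
python3 lip.py
python3 - <<'E'
from h import *
# dark lip centroid in side image (image 0), ray to plane
f=np.load('pics/side4.npz'); im=f['im']; g=cv2.cvtColor(cv2.resize(im,None,fx=8,fy=8,interpolation=cv2.INTER_CUBIC),cv2.COLOR_BGR2GRAY)
k=np.zeros_like(g); k[164*8:184*8,228*8:250*8]=(g[164*8:184*8,228*8:250*8]<46)*255
cs,_=cv2.findContours(k,cv2.RETR_EXTERNAL,cv2.CHAIN_APPROX_NONE); c=max(cs,key=cv2.contourArea)[:,0]/8-.44
C=cam('side'); K,Rw,o=C; a=np.radians(11.5); n=np.array([np.cos(a),np.sin(a),0]); l=np.array([-n[1],n[0],0])
d=np.c_[(c[:,0]-K[0,2])/K[0,0],(c[:,1]-K[1,2])/K[1,1],np.ones(len(c))]@Rw.T
for along in (.6065,): # lip face along
    X=o+d*((along-o@n)/(d@n))[:,None]; lat=X@l; z=X[:,2]
    print('lip lat',lat.min(),lat.max(),(lat.min()+lat.max())/2,'z',z.min(),z.max(),(z.min()+z.max())/2)
cv2.imwrite('pics/side4z.png',cv2.resize(im[160:225,195:245],None,fx=9,fy=9,interpolation=cv2.INTER_CUBIC))
E
```

```text
block ((639.2819213867188, 256.5498962402344), (31.97097396850586, 51.75069808959961), 12.524677276611328)
nose tip along 0.5721771702311672
width 0.0408990992623869 centre lat 0.11827689436357222 yaw rel deg [np.float64(-1.2857002379014908), np.float64(0.3394155598503403)]
block lat [[0.67759597 0.12394727]]
rim ((673.5191650390625, 263.2978820800781), (201.62469482421875, 300.3315734863281), 11.612502098083496) [[0.71249122 0.12373397]]
tcp lateral/along:
0.45474182051858814 0.12232481938061883 0.08507604919622708
tool x yaw 11.376018613807945 pitch z 0.003309819632472663 roll 5.2375011703464924e-05
lip lat 0.09712778481892173 0.1545371085146057 0.12583244666676371 z 0.0764786968931711 0.11096268872240822 0.09372069280778966
```

View pics/side4z.png

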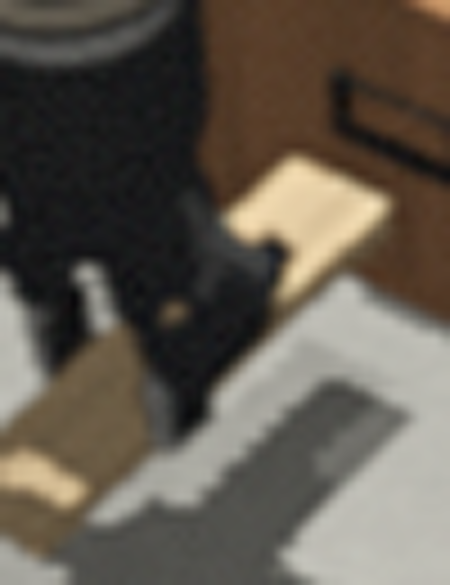

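```bash
python3 - <<'E'
from h import *
C=cam('side'); K,Rw,o=C; a=np.radians(11.5); n=np.array([np.cos(a),np.sin(a),0]); l=np.array([-n[1],n[0],0])
c=np.array([[195+297/9,160+152/9],[195+393/9,160+205/9]])-.44
X=ray(C,c,.0975); print('z-plane: along',X@n,'lat',X@l,(X@l).mean())
d=np.c_[(c[:,0]-K[0,2])/K[0,0],(c[:,1]-K[1,2])/K[1,1],np.ones(2)]@Rw.T
X=o+d*((.572-o@n)/(d@n))[:,None]; print('along-plane: lat',X@l,(X@l).mean(),'z',X[:,2])
# depth-based: brace top z in side/top images
for n_ in('side','top'):
    f=np.load('pics/%s4.npz'%n_); P=cloud(cam(n_),f['d']); H=cv2.cvtColor(f['im'],cv2.COLOR_BGR2HSV)
    m=cv2.inRange(H,(17,50,125),(35,108,255)); L=np.stack([P@n,P@l,P[...,2]],-1)
    k=(m>0)&(abs(L[...,0]-.555)<.013)&(abs(L[...,1]-.12)<.016)&(abs(L[...,2]-.097)<.02); print(n_,k.sum(),np.median(L[k],axis=0))
    A=np.c_[L[k][:,0]-.555,L[k][:,1]-.12,np.ones(k.sum())]; print('tilt along,lat,z',np.linalg.lstsq(A,L[k][:,2],rcond=None)[0])
    k=(m>0)&(abs(L[...,0]-.678)<.01)&(abs(L[...,1]-.124)<.018)&(abs(L[...,2]-.0725)<.02)
    if k.sum(): print('block',np.median(L[k],axis=0))
# wrist: rear part of brace in tool frame
f=np.load('pics/wrist4.npz'); T=np.array(cams.camera_model('wrist')['tool_from_camera']); Cw=(np.array(cams.camera_model('wrist')['intrinsics']),T[:3,:3],T[:3,3]); P=cloud(Cw,f['d'])[140:235,225:290].reshape(-1,3)
A=np.c_[P[:,0],P[:,2],np.ones(len(P))]; print('tool y of brace top: slope x,slope z,at0',np.linalg.lstsq(A,P[:,1],rcond=None)[0])
im=f['im']; H=cv2.cvtColor(im,cv2.COLOR_BGR2HSV); m=cv2.inRange(H,(10,40,60),(40,180,255))
for r in(140,170,200,225):
    u=np.where(m[r,200:315]>0)[0]+200; Pm=cloud(Cw,f['d'])[r]; print(r,u.min(),u.max(),Pm[u.min()+1].round(4),Pm[u.max()-1].round(4))
E
```

```text
z-plane: along [0.57451872 0.57160489] lat [0.14361065 0.1004383 ] 0.12202447435257763
along-plane: lat [0.14147262 0.10074776] 0.12111019033320292 z [0.10045328 0.09703454]
side 64 [0.55433706 0.12126784 0.09888829]
tilt along,lat,z [0.03368556 0.04047979 0.09858252]
top 80 [0.55485776 0.12003662 0.10030561]
tilt along,lat,z [-0.02668715 -0.008715    0.10029367]
block [0.6781537  0.12417383 0.07370587]
tool y of brace top: slope x,slope z,at0 [ 0.09419987 -0.00072078 -0.0119873 ]
140 212 304 [-0.0573 -0.0154 -0.0189] [-0.0571 -0.0136  0.0192]
170 212 303 [-0.0444 -0.0152 -0.0194] [-0.0446 -0.0157  0.019 ]
200 213 302 [-0.0305 -0.0139 -0.0197] [-0.0306 -0.014   0.0194]
225 214 300 [-0.0181 -0.0129 -0.0199] [-0.019  -0.0151  0.0188]
```

```bash
python3 - <<'E'
from h import *
T=np.array(cams.camera_model('wrist')['tool_from_camera']); Cw=(np.array(cams.camera_model('wrist')['intrinsics']),T[:3,:3],T[:3,3])
for i in (2,3,4):
    f=np.load('pics/wrist%d.npz'%i); P=cloud(Cw,f['d'])[128:235,225:290].reshape(-1,3); ok=abs(P[:,1]+.013)<.012; P=P[ok]
    A=np.c_[P[:,0]+.04,P[:,2],np.ones(len(P))]; r=np.linalg.lstsq(A,P[:,1],rcond=None)[0]; print(i,ok.sum(),r,(P[:,1]-A@r).std(), R.from_quat(f['q']).as_matrix()[2].round(4))
E
```

```text
2 6923 [ 0.00257446 -0.0022409  -0.01253758] 0.0006073611264269912 [ 1.5e-03 -1.0e+00 -7.0e-04]
3 6933 [ 0.00196859 -0.00242231 -0.01497617] 0.0006016116394021062 [ 0.0045 -1.     -0.002 ]
4 6932 [ 0.00175751 -0.00030581 -0.014984  ] 0.0006096302261514443 [ 7.e-04 -1.e+00 -1.e-04]
```

The brace is level in the gripper (slope 0.002). Both cameras say the slot lies about 5.3 mm further along +y. The wrist and depth heights suggest coming about 1 mm lower. Correcting, then advancing 27 mm to just ahead of the lip.

Request:
play_rows([
  {"tx":0,"ty":0.05,"tz":0.2,"ax":0,"ay":0,"az":0,"claw":3},
  {"tx":0,"ty":0.1,"tz":0.5,"ax":0,"ay":-0.1,"az":0,"claw":3},
  {"tx":0.3,"ty":0.1,"tz":0.53,"ax":0,"ay":-0.1,"az":0,"claw":3},
  {"tx":0.8,"ty":0.1,"tz":0.53,"ax":0,"ay":-0.1,"az":0,"claw":3},
  {"tx":1.4,"ty":0.1,"tz":0.53,"ax":0,"ay":-0.1,"az":0,"claw":3},
  {"tx":2,"ty":0.1,"tz":0.53,"ax":0,"ay":-0.1,"az":0,"claw":3},
  {"tx":2.5,"ty":0.1,"tz":0.53,"ax":0,"ay":-0.1,"az":0,"claw":3},
  {"tx":2.7,"ty":0.1,"tz":0.53,"ax":0,"ay":-0.1,"az":0,"claw":3},
  {"tx":2.7,"ty":0.1,"tz":0.53,"ax":0,"ay":-0.1,"az":0,"claw":3},
  {"tx":2.7,"ty":0.1,"tz":0.53,"ax":0,"ay":-0.1,"az":0,"claw":3},
])

```text
time: 8.13
eef_pos: [0.446, 0.2209, 0.0832]
tcp_rot: [-0.704, -0.071, 0.07, 0.704]
contact_force: [-1.0, -0.4, -1.5]
opening: 0.451
```

```bash
python3 - <<'E'
from h import *
s,im,d=snap('side','side5');snap('top','top5'); s=ctrl.get_state();print(s['time'],s['eef_pos'],s['opening'],s['contact_force'])
for n in('side','top'):
    im=np.load('pics/%s5.npz'%n)['im']; r=im[155:205,205:265] if n=='side' else im[150:220,180:255]
    cv2.imwrite('pics/%s5c.png'%n,cv2.resize(r,None,fx=10 if n=='side' else 8,fy=10 if n=='side' else 8,interpolation=cv2.INTER_CUBIC))
E
python3 lip.py; python3 rel.py 5
```

```text
8.2333 [0.44566548 0.22090958 0.08316013] 0.4504010676818552 [ 0.48491777  0.44144901 -1.20398839]
tcp lateral/along:
0.4807609026871655 0.12762335177695283 0.0831601326883964
tool x yaw 11.485643469526142 pitch z 0.0011171568659233133 roll -4.0161139253813705e-05
block ((639.6338500976562, 256.294677734375), (32.02460479736328, 51.71997833251953), 11.538741111755371)
nose tip along 0.5948425550821285
width 0.036658362496046676 centre lat 0.12179871963108875 yaw rel deg [np.float64(-42.020640800295205), np.float64(2.7384762799091007)]
block lat [[0.67788995 0.12362701]]
rim ((673.70556640625, 263.35015869140625), (202.3441162109375, 300.8198547363281), 11.812273979187012) [[0.71268431 0.12374804]]
```

View pics/side5c.png

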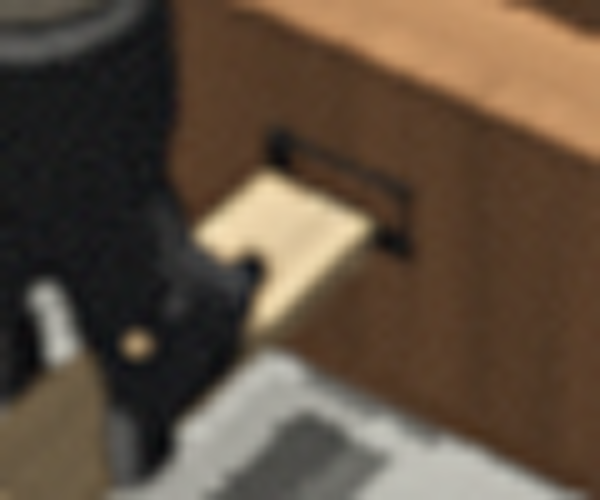

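View pics/top5c.png

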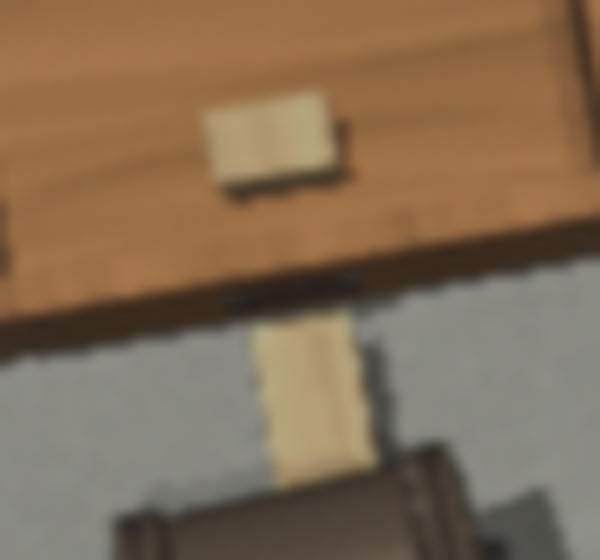

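```bash
cat > rel2.py <<'E'
from h import *
import sys
t=sys.argv[1]; zt=float(sys.argv[2]) if len(sys.argv)>2 else .0975
a=np.radians(11.5); n=np.array([np.cos(a),np.sin(a),0]); l=np.array([-n[1],n[0],0])
f=np.load('pics/top%s.npz'%t); im=f['im']; C=cam('top'); H=cv2.cvtColor(im,cv2.COLOR_BGR2HSV)
# resample in (along,lat) plane at given height: rectified strip, saturation/gray edge profile
def rect(z,al,la,step=.0005):
    A,L=np.meshgrid(al,la,indexing='ij'); P=A[...,None]*n+L[...,None]*l; P[...,2]=z
    uv=proj(C,P.reshape(-1,3)).reshape(A.shape+(2,)).astype(np.float32)
    return cv2.remap(im,uv[...,0],uv[...,1],cv2.INTER_CUBIC).astype(float)
la=np.arange(.08,.17,.0005)
def edges(z,a0,a1):
    g=rect(z,np.arange(a0,a1,.001),la).mean(0); g=g@np.array([.1,.4,.5]); d=np.gradient(cv2.GaussianBlur(g[None],(9,1),2)[0])
    i,j=d.argmax(),d.argmin(); return la[i].round(4),la[j].round(4),((la[i]+la[j])/2).round(4)
print('nose rows',[edges(zt,x,x+.006) for x in np.arange(float(sys.argv[3]),float(sys.argv[4]),.006)])
print('block',edges(.0725,.668,.688))
E
python3 rel2.py 4 .0975 .548 .57; python3 rel2.py 5 .0975 .566 .594
python3 - <<'E'
from h import *
C=cam('side'); K,Rw,o=C; a=np.radians(11.5); n=np.array([np.cos(a),np.sin(a),0]); l=np.array([-n[1],n[0],0])
def q(c,al):
    c=np.array([205,155])+np.array(c)/10-.45
    d=np.c_[(c[:,0]-K[0,2])/K[0,0],(c[:,1]-K[1,2])/K[1,1],np.ones(len(c))]@Rw.T
    X=o+d*((al-o@n)/(d@n))[:,None]; return np.c_[X@l,X[:,2]].round(4).tolist()
print('nose',q([[268,172],[375,222]],.597)); print('lip',q([[268,128],[410,190],[405,253]],.6065))
E
```

```text
nose rows [(np.float64(0.0975), np.float64(0.087), np.float64(0.0923)), (np.float64(0.098), np.float64(0.088), np.float64(0.093)), (np.float64(0.099), np.float64(0.1385), np.float64(0.1188)), (np.float64(0.0985), np.float64(0.138), np.float64(0.1183))]
block (np.float64(0.099), np.float64(0.149), np.float64(0.124))
nose rows [(np.float64(0.1035), np.float64(0.0925), np.float64(0.098)), (np.float64(0.103), np.float64(0.092), np.float64(0.0975)), (np.float64(0.1035), np.float64(0.0925), np.float64(0.098)), (np.float64(0.1045), np.float64(0.1435), np.float64(0.124)), (np.float64(0.1035), np.float64(0.143), np.float64(0.1233))]
block (np.float64(0.099), np.float64(0.149), np.float64(0.124))
nose [[0.1458, 0.0995], [0.1044, 0.0995]]
lip [[0.1525, 0.1077], [0.0976, 0.1092], [0.1002, 0.0815]]
```

Lateral alignment now agrees in both views to within 0.5 mm. The height still needs a check, so I'll calibrate the depth against known heights (rim 150 mm, block 72.5 mm, bench 0).

```bash
python3 - <<'E'
from h import *
a=np.radians(11.5); n=np.array([np.cos(a),np.sin(a),0]); l=np.array([-n[1],n[0],0])
for t in('4','5'):
  for n_ in('side','top'):
    f=np.load('pics/%s%s.npz'%(n_,t)); P=cloud(cam(n_),f['d']); L=np.stack([P@n,P@l,P[...,2]],-1)
    H=cv2.cvtColor(f['im'],cv2.COLOR_BGR2HSV); m=cv2.inRange(H,(17,50,125),(35,108,255))>0
    def z(a0,a1,l0,l1,z0,z1,mm=None):
        k=(L[...,0]>a0)&(L[...,0]<a1)&(L[...,1]>l0)&(L[...,1]<l1)&(L[...,2]>z0)&(L[...,2]<z1)
        if mm is not None:k&=mm
        return k.sum(),np.median(L[...,2][k]).round(4) if k.any() else None
    tip=.571+(.026 if t=='5' else 0)
    print(t,n_,'rim back R',z(.614,.626,-.02,.1,.13,.17),'rim back L',z(.614,.626,.15,.25,.13,.17),'nose',z(tip-.022,tip-.004,.108,.14,.08,.12,m),'block',z(.668,.688,.108,.14,.05,.09,m),'bench',z(.5,.6,0,.06,-.02,.02))
E
```

```text
4 side rim back R (np.int64(128), np.float64(0.1496)) rim back L (np.int64(40), np.float64(0.1501)) nose (np.int64(45), np.float64(0.099)) block (np.int64(0), None) bench (np.int64(464), np.float64(-0.0002))
4 top rim back R (np.int64(148), np.float64(0.1513)) rim back L (np.int64(125), np.float64(0.1511)) nose (np.int64(51), np.float64(0.1001)) block (np.int64(58), np.float64(0.0735)) bench (np.int64(489), np.float64(0.0012))
5 side rim back R (np.int64(127), np.float64(0.1496)) rim back L (np.int64(44), np.float64(0.1497)) nose (np.int64(44), np.float64(0.0969)) block (np.int64(0), None) bench (np.int64(461), np.float64(-0.0001))
5 top rim back R (np.int64(149), np.float64(0.1511)) rim back L (np.int64(126), np.float64(0.1506)) nose (np.int64(55), np.float64(0.098)) block (np.int64(54), np.float64(0.0737)) bench (np.int64(490), np.float64(0.0009))
```

After bias correction the nose top is at 0.0970 m against a target of 0.0975. Raising 0.5 mm and advancing 28 mm slowly.

Request:
play_rows([
  {"tx":0,"ty":-0.05,"tz":0,"ax":0,"ay":0,"az":0,"claw":3},
  {"tx":0.3,"ty":-0.05,"tz":0,"ax":0,"ay":0,"az":0,"claw":3},
  {"tx":0.6,"ty":-0.05,"tz":0,"ax":0,"ay":0,"az":0,"claw":3},
  {"tx":0.9,"ty":-0.05,"tz":0,"ax":0,"ay":0,"az":0,"claw":3},
  {"tx":1.2,"ty":-0.05,"tz":0,"ax":0,"ay":0,"az":0,"claw":3},
  {"tx":1.5,"ty":-0.05,"tz":0,"ax":0,"ay":0,"az":0,"claw":3},
  {"tx":1.8,"ty":-0.05,"tz":0,"ax":0,"ay":0,"az":0,"claw":3},
  {"tx":2.0,"ty":-0.05,"tz":0,"ax":0,"ay":0,"az":0,"claw":3},
  {"tx":2.0,"ty":-0.05,"tz":0,"ax":0,"ay":0,"az":0,"claw":3},
])

```text
time: 8.98
eef_pos: [0.4661, 0.225, 0.084]
tcp_rot: [-0.704, -0.071, 0.07, 0.704]
contact_force: [-0.8, 0.4, -0.8]
opening: 0.449
```

```bash
python3 - <<'E'
from h import *
s=ctrl.get_state();print(s['time'],s['eef_pos'],s['opening'],s['contact_force'],s['wrist_torque'])
E
python3 lip.py
```

```text
8.9833 [0.46610619 0.22501987 0.08396694] 0.4493881488084127 [-0.84517377  0.39681816 -0.8240398 ] [-0.00633892  0.0018759   0.0036537 ]
tcp lateral/along:
0.501610720959738 0.12757589882768897 0.08396693712685825
tool x yaw 11.481963082776112 pitch z 0.0020560502086525156 roll -5.002646224139262e-05
```

No contact so far. Continuing.

Request:
play_rows([
  {"tx":0.2,"ty":0,"tz":0,"ax":0,"ay":0,"az":0,"claw":3},
  {"tx":0.5,"ty":0,"tz":0,"ax":0,"ay":0,"az":0,"claw":3},
  {"tx":0.8,"ty":0,"tz":0,"ax":0,"ay":0,"az":0,"claw":3},
  {"tx":1.1,"ty":0,"tz":0,"ax":0,"ay":0,"az":0,"claw":3},
  {"tx":1.4,"ty":0,"tz":0,"ax":0,"ay":0,"az":0,"claw":3},
  {"tx":1.5,"ty":0,"tz":0,"ax":0,"ay":0,"az":0,"claw":3},
  {"tx":1.5,"ty":0,"tz":0,"ax":0,"ay":0,"az":0,"claw":3},
])

```text
time: 9.57
eef_pos: [0.4807, 0.228, 0.084]
tcp_rot: [-0.703, -0.071, 0.07, 0.704]
contact_force: [0.1, -0.4, -1.1]
opening: 0.45
```

```bash
python3 lip.py; python3 - <<'E'
from h import *
snap('side','side6');snap('top','top6');snap('wrist','wrist6'); s=ctrl.get_state();print(s['time'],s['opening'],s['contact_force'],s['wrist_torque'])
for n in('side','top'):
    im=np.load('pics/%s6.npz'%n)['im']; r=im[145:205,205:265] if n=='side' else im[140:215,180:255]
    cv2.imwrite('pics/%s6c.png'%n,cv2.resize(r,None,fx=8,fy=8,interpolation=cv2.INTER_CUBIC))
T=np.array(cams.camera_model('wrist')['tool_from_camera']); Cw=(np.array(cams.camera_model('wrist')['intrinsics']),T[:3,:3],T[:3,3])
f=np.load('pics/wrist6.npz'); P=cloud(Cw,f['d'])[128:235,225:290].reshape(-1,3); ok=abs(P[:,1]+.013)<.012; P=P[ok]
A=np.c_[P[:,0]+.04,P[:,2],np.ones(len(P))]; print(ok.sum(),np.linalg.lstsq(A,P[:,1],rcond=None)[0])
E
```

```text
tcp lateral/along:
0.5164665880474477 0.1276001907663278 0.08400491110797548
tool x yaw 11.485994867948742 pitch z 0.001997943404755523 roll -3.0257590979909654e-05
9.7167 0.4496691661865442 [ 0.66849624  0.45329025 -1.25802175] [-0.02958528  0.04465141 -0.02589483]
6927 [ 2.35746971e-03 -7.37185585e-05 -1.49742285e-02]
```

View pics/side6c.png

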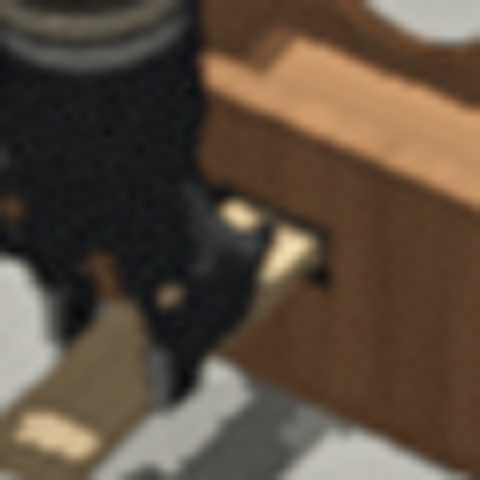

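View pics/top6c.png

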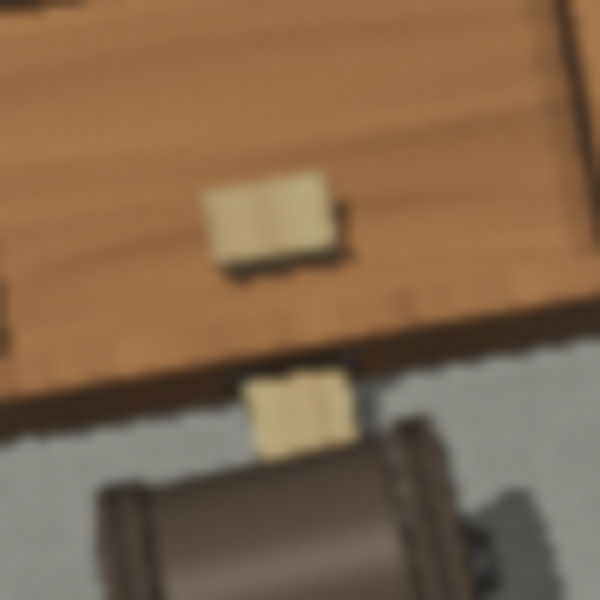

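The nose has entered the slot with no contact force. Advancing the remaining ~46 mm in two calls.

Request:
play_rows([
  {"tx":0.2,"ty":0,"tz":0,"ax":0,"ay":0,"az":0,"claw":3},
  {"tx":0.5,"ty":0,"tz":0,"ax":0,"ay":0,"az":0,"claw":3},
  {"tx":0.8,"ty":0,"tz":0,"ax":0,"ay":0,"az":0,"claw":3},
  {"tx":1.1,"ty":0,"tz":0,"ax":0,"ay":0,"az":0,"claw":3},
  {"tx":1.4,"ty":0,"tz":0,"ax":0,"ay":0,"az":0,"claw":3},
  {"tx":1.7,"ty":0,"tz":0,"ax":0,"ay":0,"az":0,"claw":3},
  {"tx":2,"ty":0,"tz":0,"ax":0,"ay":0,"az":0,"claw":3},
  {"tx":2.2,"ty":0,"tz":0,"ax":0,"ay":0,"az":0,"claw":3},
  {"tx":2.2,"ty":0,"tz":0,"ax":0,"ay":0,"az":0,"claw":3},
])

```text
time: 10.47
eef_pos: [0.5023, 0.2324, 0.084]
tcp_rot: [-0.703, -0.071, 0.07, 0.704]
contact_force: [0.3, 0.3, -0.9]
opening: 0.451
```

```bash
python3 lip.py; python3 - <<'E'
from h import *
s=ctrl.get_state();print(s['time'],s['opening'],s['contact_force'],s['wrist_torque'])
E
```

```text
tcp lateral/along:
0.5385895424443302 0.12758935601636692 0.08403976487509217
tool x yaw 11.482013697906483 pitch z 0.0020934203454669037 roll -1.758910054638907e-05
10.4667 0.4508134915594841 [ 0.25093722  0.27199363 -0.94272557] [-0.03958993 -0.00145937  0.0592394 ]
```

Request:
play_rows([
  {"tx":0.2,"ty":0,"tz":0,"ax":0,"ay":0,"az":0,"claw":3},
  {"tx":0.5,"ty":0,"tz":0,"ax":0,"ay":0,"az":0,"claw":3},
  {"tx":0.8,"ty":0,"tz":0,"ax":0,"ay":0,"az":0,"claw":3},
  {"tx":1.1,"ty":0,"tz":0,"ax":0,"ay":0,"az":0,"claw":3},
  {"tx":1.4,"ty":0,"tz":0,"ax":0,"ay":0,"az":0,"claw":3},
  {"tx":1.7,"ty":0,"tz":0,"ax":0,"ay":0,"az":0,"claw":3},
  {"tx":2,"ty":0,"tz":0,"ax":0,"ay":0,"az":0,"claw":3},
  {"tx":2.2,"ty":0,"tz":0,"ax":0,"ay":0,"az":0,"claw":3},
  {"tx":2.3,"ty":0,"tz":0,"ax":0,"ay":0,"az":0,"claw":3},
  {"tx":2.3,"ty":0,"tz":0,"ax":0,"ay":0,"az":0,"claw":3},
  {"tx":2.3,"ty":0,"tz":0,"ax":0,"ay":0,"az":0,"claw":3},
])

```text
time: 11.38
eef_pos: [0.5243, 0.2369, 0.0839]
tcp_rot: [-0.704, -0.071, 0.07, 0.704]
contact_force: [-0.4, -0.8, -0.7]
opening: 0.448
```

```bash
python3 lip.py; python3 - <<'E'
from h import *
snap('side','side7');snap('top','top7');snap('wrist','wrist7'); s=ctrl.get_state();print(s['time'],s['opening'],s['contact_force'],s['wrist_torque'],abs(s['dq']).max())
for n in('side','top'):
    im=np.load('pics/%s7.npz'%n)['im']; r=im[125:205,205:285] if n=='side' else im[130:205,180:255]
    cv2.imwrite('pics/%s7c.png'%n,cv2.resize(r,None,fx=7,fy=7,interpolation=cv2.INTER_CUBIC))
T=np.array(cams.camera_model('wrist')['tool_from_camera']); Cw=(np.array(cams.camera_model('wrist')['intrinsics']),T[:3,:3],T[:3,3])
f=np.load('pics/wrist7.npz'); PP=cloud(Cw,f['d']);P=PP[128:235,225:290].reshape(-1,3); ok=abs(P[:,1]+.013)<.012; P=P[ok]
A=np.c_[P[:,0]+.04,P[:,2],np.ones(len(P))]; print(ok.sum(),np.linalg.lstsq(A,P[:,1],rcond=None)[0])
k=abs(PP[...,1]+.015)<.006; k[:, :225]=0;k[:,290:]=0; print('rear end tool x',PP[...,0][k].min())
# nose in top view at z .0975
a=np.radians(11.5); n=np.array([np.cos(a),np.sin(a),0]); l=np.array([-n[1],n[0],0]); f=np.load('pics/top7.npz'); P=cloud(cam('top'),f['d']); m=cv2.inRange(cv2.cvtColor(f['im'],cv2.COLOR_BGR2HSV),(15,40,100),(35,130,255))>0
L=np.stack([P@n,P@l,P[...,2]],-1); k=(abs(L[...,2]-.0985)<.006)&(L[...,0]>.62)&(L[...,0]<.72)&(abs(L[...,1]-.124)<.04)&m; print('inner brace',k.sum(),L[k].min(0),L[k].max(0),np.median(L[k],axis=0))
E
```

```text
tcp lateral/along:
0.560997433994048 0.12760509952434745 0.08392729659919096
tool x yaw 11.490838103239785 pitch z 0.0014569224618987547 roll -6.533224025867534e-05
11.5333 0.4485320256737136 [-0.2538942  -0.52717436 -0.09950738] [-0.02225742  0.01342581 -0.00438863] 0.001817303118589676
6926 [ 0.00247677 -0.00142178 -0.01495495]
rear end tool x -0.06463872426805847
inner brace 152 [0.63524677 0.10321791 0.0927034 ] [0.67633357 0.14276269 0.10423477] [0.65603089 0.12299497 0.09929815]
```

View pics/side7c.png

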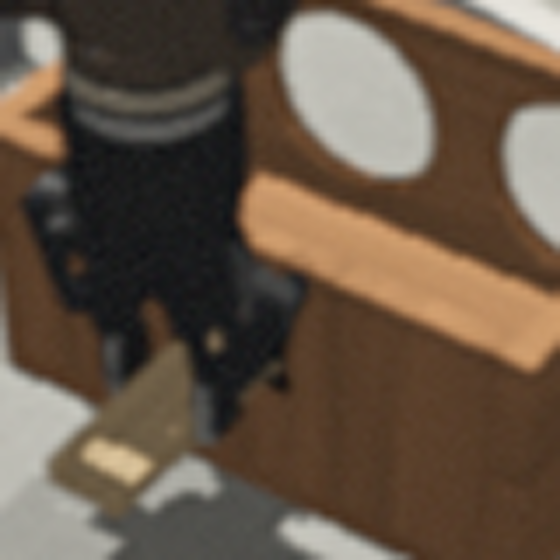

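View pics/top7c.png

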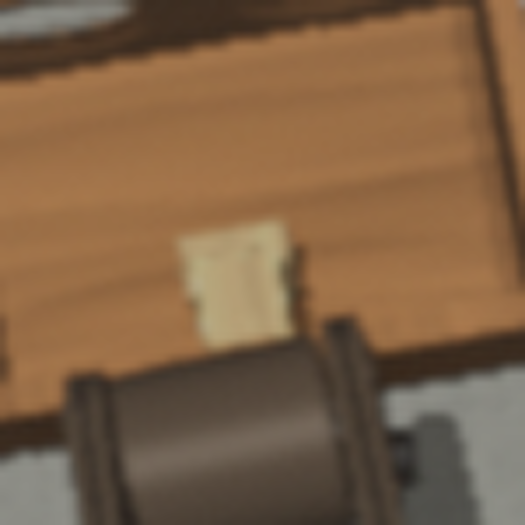

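The nose sits about 64–65 mm past the outer face and over the block, with contact force at noise level. Handing in.

```bash
python3 -c "
from plant import ctrl
print(ctrl.sign_off())"
```

```text
the job is handed in; nothing more can be done
None
```

I gripped the brace across its sides, 25 mm behind its centre, with a 60 N grip. I lifted it out of the tray, lined it up with the slot using the top and side views, and fed it in slowly. I handed it in at about 11.5 s, still holding it; the sign-off gave no verdict.

**Last checks before handing in:**

| Check | Result |
|---|---|
| Nose depth | 63.5–65 mm beyond the outer face (65 wanted) |
| Sideways error | Under about 1 mm |
| Brace height | Top about 0.5 mm high after correcting the depth readings |
| Direction | Tool 11.49° against 11.45–11.8° measured for the carcass |
| Level | Within about 0.003 rad |
| Wrist force | About 1 N or less, which is noise level; no sign of contact during insertion |
| Bystanders | None touched on the way, as far as I could tell; not re-measured at the end |

**What disagreed:** the first estimates of the slot's sideways position differed by about 2 mm between views. Comparing the nose with the carcass within each image settled that. The side view's reading of the slot lip height was also 4–5 mm too high, probably because the lip stands proud. I used depth checked against known heights instead.

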